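# Hold the incubator lid half open

## Task

Someone has parked the small kit carton on the lid of the rack incubator: lift it off without crushing it (grip force no more than 40 N) and set it squarely, right side up, on top of the large carton on the bench. Then raise the incubator lid by its bar handle to 45 degrees so that a colleague can take a tube out; never open it beyond 60, as the dyes inside are light-sensitive, and never let it drop, for it falls shut by itself. Finish while still holding the lid by its handle at 45 degrees, and leave everything else on the bench where it is.

Things in the scene. Friction and masses are not known exactly. Their poses are not given: they have to be found in the camera images.
- incubator: Bench-top rack incubator, fixed: grey tub, white flat lid, 210 (x) x 270 (y) mm. Origin: centre of its underside, on the bench. Its x axis points from the front panel to the rear hinge, z up; yawed by up to 0.25 rad. The closed lid is an opaque slab 208 x 272 x 18 mm whose level top is 112 mm above the bench.
- incubator_lid (a joint): Angle of the incubator lid in rad: 0 shut and level, growing as its front edge rises; stop at 1.45. The lid with handle weighs about 0.4 kg and always falls shut when let go; no spring and hardly any friction.
- lid_hinge (a point): Middle of the hinge axis of the lid, at the rear of the incubator: 111 mm behind the incubator's origin along its x axis and 96 mm up. The axis runs along the incubator's y axis.
- lid_handle: Lid handle: round straight steel bar along y, 10 mm thick, 120 mm long, on two posts (11 mm thick, 100 mm apart) near the lid's front edge. Origin: centre of the bar, 188 mm in front of the hinge axis and 50 mm above it when shut, 34 mm above the lid's top (146 mm above the bench). Axes turn with the lid. The space under the bar is free; the bar can turn between the fingers.
- small_carton: Small white card carton, 55 (x) x 95 (y) x 45 (z) mm, 0.12 kg, loose; it lies on the incubator lid, behind the handle, yawed by up to 0.45 rad against the incubator. Origin: centre of its underside.
- large_carton: Larger white card carton, 62 (x) x 112 (y) x 58 (z) mm, about 0.3 kg, loose, on the bench to the right of the incubator. Origin: centre of its underside; its flat top is 58 mm higher.
- dropper: Bystander: amber dropper bottle, 33 mm thick, 102 mm tall, loose, at the right rear. Origin: centre of its underside.
- marker: Bystander: marker pen 135 mm long and 16 mm thick, lying loose near the front of the bench. Origin under its middle.
- label_tape: Bystander: roll of label tape, 103 mm across and 25 mm high, lying loose in front of the incubator. Origin: centre of its underside.
Things that resemble listed ones, but are neither listed nor needed, are in the scene too. What is shaped like the small_carton but pink is not meant.

How it is judged:
On the way, in this order (a step that is already met when the one before it is completed fails the run):
1. the small carton stands right side up on top of the large carton, let go (horizontal distance between small_carton and large_carton below 0.03 m and z of small_carton in the frame of large_carton between 0.053 and 0.063 m and angle between the y axis of small_carton and the y axis of large_carton, either way round below 0.35 rad and angle between small_carton's own z axis and vertical below 0.1 rad and linear speed of small_carton below 0.02 m/s and contact force between the fingers and small_carton below 0.1 N), for 0.2 s.
2. the lid is held at 45 degrees by its handle (value of joint incubator_lid between 0.698 and 0.873 rad and contact force between the fingers and lid_handle above 0.5 N), for 1 s.
At the end, for the whole second after the job is handed in: The lid stands at 45 degrees (within 5) and still, held by the fingers on its bar handle, while the small carton stands right side up on top of the large carton (centres within 30 mm, sides parallel within 20 degrees, flat) and is touched by nothing else (all of step 2 and velocity of joint incubator_lid between -0.1 and 0.1 rad/s and horizontal distance between small_carton and large_carton below 0.03 m and z of small_carton in the frame of large_carton between 0.053 and 0.063 m and angle between the y axis of small_carton and the y axis of large_carton, either way round below 0.35 rad and angle between each of small_carton, large_carton's own z axis and vertical below 0.1 rad and contact force between each of the fingers, incubator and small_carton below 0.1 N); the arm keeps its last pose, push and grip.
It fails at once if the lid was opened wider than 60 degrees (value of joint incubator_lid above 1.047 rad).
It fails at once if the lid fell or was slammed shut (velocity of joint incubator_lid below -2 rad/s).
It fails at once if the small carton was crushed (both fingers' forces add up: 40 N of grip is 80 N here) (contact force between the fingers and small_carton above 90 N).
It fails at once if the small carton was tipped (angle between small_carton's own z axis and vertical above 0.5 rad).
It fails at once if the large carton or a bystander was pushed away by more than 30 mm (distance of any of dropper, marker, label_tape, large_carton from where it was at the start of the episode above 0.03 m).
It also fails if it takes over 58 s, if anything falls off the work surface, if the arm or the gripper's body presses on something with over 40 N, if the wrist force passes 120 N, or if a joint passes its speed limit or range.

## Robot

A 6-joint arm with a two-finger parallel gripper is mounted at the origin on a cart in front of the work surface, level with it; the furniture and walls round the work are solid. World frame = base frame: x ahead of the robot, y to its left, z up, the work surface at z = 0. Lengths are in m, angles in rad, forces in N, time in s.
With the tool pointing down it reaches from about 0.4 to 0.825 m from the base axis. Payload 7 kg.
Tool frame: the origin (TCP) lies on the centre line of the jaws, within the pads' length; the fingertips stand tip_reach ahead of it and the grasp point (between the pads) is the TCP (tip_reach is the distance from the TCP to the fingertips, in m); z points along the fingers, y is the line along which they close (so a half turn about z gives the same grasp; the last joint's range is limited). The gripper opens to 88 mm and grips with 3 to 60 N. Pads are 19 mm wide; open, the fingers measure 130 mm over their backs; the gripper's body (78 mm by 193 mm) begins 47 mm behind the grasp point.
Start: joints at [1.43, 0.359, 0.012, 0, -1.224, -0.288], TCP at [0.281, 0.614, 0.246] pointing down, gripper open.
Joint ranges: [-3.07, 3.07], [-1.43, 2.12], [-1.02, 1.25], [-3.03, 1.67], [-3.05, -0], [-3.03, 3.03]. Speed limits (rad/s): [2.39, 2.39, 3.01, 3.14, 3.14, 3.14].

## Interface

Orientations are given as [roll, pitch, yaw] about the fixed x, y, z axes, in that order (R = Rz(yaw) Ry(pitch) Rx(roll)).
In Python, from station import get_state, grab_frame, calibration, job_done, find_in, mark_of, tip_reach gives the robot as it stands.
- The arm moves only by the shell command python3 -m handwheel 'ROWS' [OPENING] [FORCE]. ROWS is JSON, a list of rows, each an object with "delta_pos": the shift along the world's x, y, z in units of 30 mm (1.0 is 30 mm), a list of three; "dr": the turn, a rotation vector about the world's x, y, z in degrees, a list of three. In form: [{"delta_pos": [tx, ty, tz], "dr": [rx, ry, rz]}, ...]. A call has 1 to 10 rows; each row shifts and turns the commanded pose from where the row before left it; what a row does not reach is not made up. A row lasts 1/10 s, in which the tool goes at most 50 mm and 8.59 degrees, less where a joint would pass 70% of its speed; a pose out of reach is approached as far as the arm can. A call is refused whole if a number of a shift passes 1 or a number of a turn 8.59, either way. A call with a gripper value outside its range is refused whole. OPENING is the closure, from -1 (fully open) to 1 (shut), set as the call begins (- or left out, the last holds). The fingers move at their own pace and stop on an object; FORCE is the grip in N (left out, the last holds). Time passes only in rows, so rows that do not move let the fingers close. It gives the time, the measured TCP pose, the force, the opening and the grip force at its end, in the units of the state.
- get_state(): the state, without advancing time (a new reading comes with each control period).
- grab_frame(name): name is "side" or "top"; returns the picture (384x512x3 uint8, red, green, blue); there is no depth.
- calibration(name): a dict with "fx", "fy", "cx", "cy" (pixels), "extrinsics" (4x4, takes a point from world to camera coordinates). Camera axes: x right, y down, z forward; pixel columns grow to the right and rows downward; lengths in m; the calibration is good to about 2 mm. A picture is of the moment at which its call begins. calibration takes no time and is no camera call.
- job_done(): hands the job in; it is judged then, once.
Trained networks look in the newest picture that a camera, given by its name, has taken for a name from the list of things; names that differ only in an ending like _2 or _b are one class to them, and where a whole thing is asked for, a point or a joint stands for the part that bears it (a point fixed in the world has none). Each returns a list of dicts, best first, with "conf" (0 to 1); they miss things now and then, are a little off and sometimes report something else, mostly with a low value. They report only what shows in the picture. A call takes as long as a camera call. They do not tell look-alikes from the thing itself.
- find_in(camera, query): "location" ([column, row] in pixels, amid what is visible of it).
- mark_of(camera, query): "location" ([column, row] in pixels: a listed point, or the origin of a listed thing).
The state is a dict: "t": time; "q": joint angles; "qd": joint speeds; "joint_efforts": joint torques, N m; "eef_pos": TCP position; "ee_rot": TCP orientation; "force": force on the tool from outside, world axes, zero at the start; "moment": the same for the moment, N m; "width": finger opening in m; "gripper_force": force on a finger pad.
Only numpy, scipy, OpenCV 4.12 (cv2) and the standard library are available. Lean on these libraries where they do the work, as an engineer would, in place of code of your own. Each camera call takes 0.05 s, during which the arm holds its last target. There are 200 camera calls.

## Working session

There is one attempt and no reset: what is moved stays moved. The work goes in short steps, Python scripts to look and compute and a shell command to move; the robot and the scene stay as the last step left them, time stands still between calls to the robot, and variables do not carry over. Pictures are saved under pics/ and viewed, at most 10 in all, crops included, and the job is handed in when it is done.

```bash
mkdir -p pics; cat > h.py <<'E'
import numpy as np, cv2
from station import *
def ray(cam,px):
    c=calibration(cam);E=np.array(c["extrinsics"]);R,t=E[:3,:3],E[:3,3]
    d=R.T@np.array([(px[0]-c["cx"])/c["fx"],(px[1]-c["cy"])/c["fy"],1]);return -R.T@t,d
def onz(cam,px,z):
    o,d=ray(cam,px);return o+d*(z-o[2])/d[2]
def proj(cam,p):
    c=calibration(cam);E=np.array(c["extrinsics"]);q=E[:3,:3]@np.asarray(p)+E[:3,3]
    return np.array([c["fx"]*q[0]/q[2]+c["cx"],c["fy"]*q[1]/q[2]+c["cy"]])
def save(cam,n):
    im=grab_frame(cam);cv2.imwrite(f"pics/{n}.png",im[:,:,::-1]);return im
E
python3 - <<'E'
from h import *
print(tip_reach,get_state())
for c in("top","side"):
    save(c,c+"0")
    print(c,ray(c,(256,192)))
    for n,z in[("incubator",0),("small_carton",.112),("large_carton",0),("lid_handle",.146),("lid_hinge",.096),("dropper",0),("marker",0),("label_tape",0)]:
        for r in mark_of(c,n)[:3]: print(n,round(r["conf"],2),np.round(r["location"]),np.round(onz(c,r["location"],z),3))
a=cv2.imread("pics/top0.png")
E
```

```text
0.019 {'t': 0.0, 'q': array([ 1.43009178e+00,  3.59370363e-01,  1.10460963e-02, -3.71493585e-04,
       -1.22411978e+00, -2.88081507e-01]), 'qd': array([ 0.00114897,  0.0011204 ,  0.00119094, -0.00094538,  0.00080041,
       -0.00061943]), 'joint_efforts': array([ 5.09600013e-04, -5.82728112e+01,  2.93059874e+01,  6.99730039e+00,
        6.95429437e-03, -1.84238720e-04]), 'eef_pos': array([0.28047632, 0.61344489, 0.24462396]), 'ee_rot': array([ 3.13991361e+00, -1.33350705e-04, -4.28912450e-01]), 'force': array([-0.59198473, -0.3113771 , -0.05193895]), 'moment': array([-0.01433781, -0.00346308,  0.0393711 ]), 'gripper_force': 0.0, 'width': 0.08796582005264746}
top (array([ 0.45022038, -0.02004844,  1.29303785]), array([ 0.08448781, -0.02293838, -0.99619547]))
incubator 0.64 [213. 187.] [0.575 0.067 0.   ]
small_carton 0.93 [224. 170.] [0.606 0.032 0.112]
small_carton 0.93 [130. 184.] [0.572 0.267 0.112]
large_carton 0.89 [343. 208.] [ 0.515 -0.288  0.   ]
lid_handle 0.5 [213. 210.] [0.505 0.058 0.146]
lid_hinge 0.9 [209. 142.] [0.682 0.071 0.096]
dropper 0.45 [372. 156.] [ 0.658 -0.372  0.   ]
marker 0.55 [251. 259.] [ 0.378 -0.035  0.   ]
label_tape 0.83 [174. 264.] [0.368 0.171 0.   ]
side (array([ 0.22768837, -0.96346138,  0.50612747]), array([ 0.29642184,  0.86741144, -0.39987638]))
incubator 0.63 [254. 201.] [0.577 0.071 0.   ]
small_carton 0.59 [266. 169.] [0.599 0.038 0.112]
large_carton 0.56 [276. 270.] [ 0.511 -0.286  0.   ]
lid_handle 0.62 [356. 281.] [ 0.533 -0.542  0.146]
lid_handle 0.45 [231. 159.] [0.5   0.057 0.146]
lid_hinge 0.6 [288. 168.] [0.68  0.07  0.096]
lid_hinge 0.45 [181. 192.] [ 0.348 -0.02   0.096]
dropper 0.93 [354. 282.] [ 0.652 -0.372  0.   ]
marker 0.71 [201. 226.] [ 0.393 -0.039  0.   ]
label_tape 0.58 [180. 194.] [0.371 0.183 0.   ]
```

```bash
sleep 1; ls pics; python3 -m handwheel 2>&1 | head -20
```

```text
side0.png
top0.png
invalid input
```

```bash
python3 - <<'E'
import cv2
a=cv2.imread("pics/top0.png")[110:290,90:410]
cv2.imwrite("pics/top0c.png",cv2.resize(a,None,fx=2.5,fy=2.5,interpolation=cv2.INTER_CUBIC))
a=cv2.imread("pics/side0.png")[100:320,130:420]
cv2.imwrite("pics/side0c.png",cv2.resize(a,None,fx=2.7,fy=2.7,interpolation=cv2.INTER_CUBIC))
E
```

```text
(no output)
```

View pics/top0c.png

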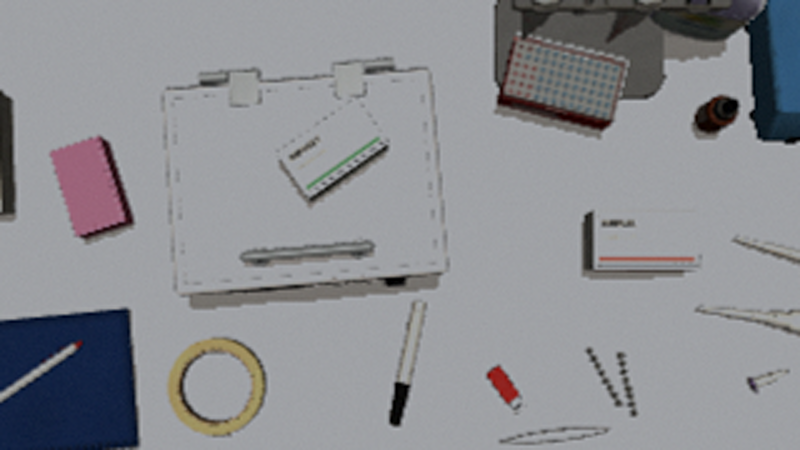

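View pics/side0c.png

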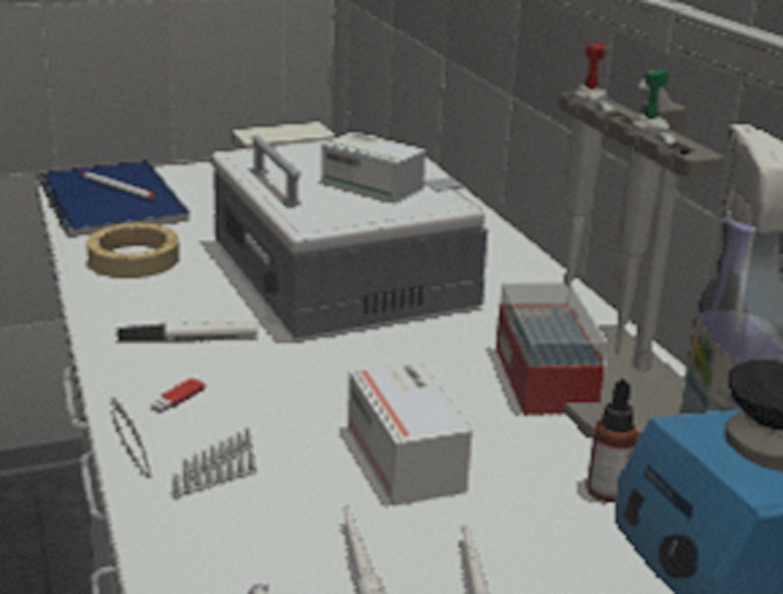

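The meant small carton is the white one on the lid, at top px (223,170). The pink one at (126,185) is the decoy. The large carton is at (347,207) and the handle at (213,211). I'll enlarge both white cartons to get their corners.

```bash
python3 - <<'E'
import cv2,numpy as np
im=cv2.imread("pics/top0.png")
a=cv2.resize(im[140:200,190:260],None,fx=8,fy=8,interpolation=cv2.INTER_CUBIC)
b=cv2.resize(im[185:225,315:380],None,fx=8,fy=8,interpolation=cv2.INTER_CUBIC)
c=np.zeros((560,800,3),np.uint8)
a=cv2.convertScaleAbs(a[:480,:],alpha=2,beta=-110);b=cv2.convertScaleAbs(b,alpha=2,beta=-110)
cv2.imwrite("pics/small.png",a);cv2.imwrite("pics/large.png",b)
E
```

```text
(no output)
```

View pics/small.png

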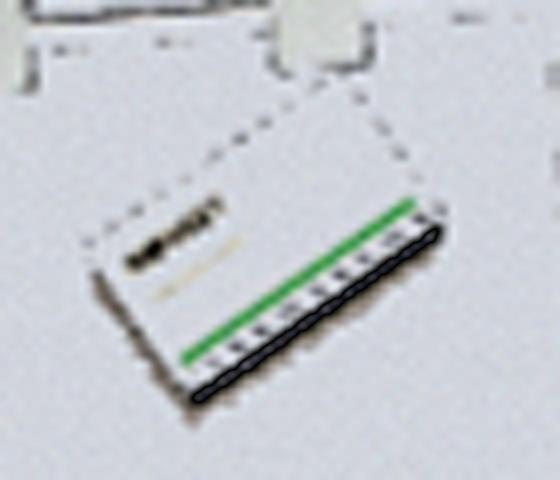

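View pics/large.png

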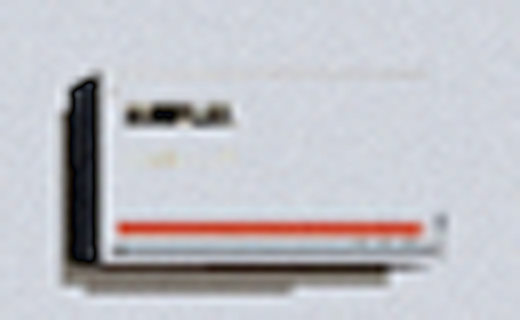

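The left picture is the white carton with the green stripe. Its top-face corners in the crop are about (88,243), (188,375), (440,212) and (340,78). The large carton's top runs (100,73) to (440,250) and is nearly axis-aligned.

```bash
python3 - <<'E'
from h import *
def f(cs,o,z):
    P=np.array([onz("top",(x/8+o[0],y/8+o[1]),z) for x,y in cs])[:,:2]
    print(np.round(P,3),"c",P.mean(0).round(3)); 
    for i in range(4):
        d=P[(i+1)%4]-P[i];print(np.linalg.norm(d).round(3),np.degrees(np.arctan2(d[1],d[0])).round(1))
f([(88,243),(188,375),(440,212),(340,78)],(190,140),.157)
f([(100,73),(100,257),(440,250),(440,73)],(315,185),.058)
# handle ends & hinge
f2=lambda x,y:(x/2.5+90,y/2.5+110)
a=onz("top",f2(243,257),.146);b=onz("top",f2(374,247),.146);d=a-b;print("handle",a,b,(a+b)/2,np.linalg.norm(d),np.degrees(np.arctan2(d[1],d[0])))
for p in [(164,90),(433,70),(446,270),(177,290)]: print(onz("top",f2(*p),.112).round(3))
E
```

```text
[[ 0.6    0.086]
 [ 0.56   0.056]
 [ 0.609 -0.02 ]
 [ 0.65   0.01 ]] c [0.604 0.033]
0.05 -143.1
0.091 -57.1
0.051 36.2
0.091 123.4
[[ 0.548 -0.236]
 [ 0.488 -0.235]
 [ 0.489 -0.347]
 [ 0.548 -0.349]] c [ 0.518 -0.292]
0.06 178.8
0.112 -89.2
0.058 -1.7
0.112 89.7
handle [0.49804437 0.12006622 0.146     ] [ 0.50687835 -0.00640856  0.146     ] [0.50246136 0.05682883 0.146     ] 0.12678292507689967 93.99549073851247
[0.668 0.204 0.112]
[ 0.688 -0.067  0.112]
[ 0.485 -0.078  0.112]
[0.467 0.189 0.112]
```

```bash
R='{"delta_pos":[0.54,-0.97,0],"dr":[0,0,-1.67]}'; python3 -m handwheel '[{"delta_pos":[0.54,-0.97,0],"dr":[0,0,-1.67]},{"delta_pos":[0.54,-0.97,0],"dr":[0,0,-1.67]},{"delta_pos":[0.54,-0.97,0],"dr":[0,0,-1.67]},{"delta_pos":[0.54,-0.97,0],"dr":[0,0,-1.67]},{"delta_pos":[0.54,-0.97,0],"dr":[0,0,-1.67]},{"delta_pos":[0.54,-0.97,0],"dr":[0,0,-1.67]},{"delta_pos":[0.54,-0.97,0],"dr":[0,0,-1.67]},{"delta_pos":[0.54,-0.97,0],"dr":[0,0,-1.67]},{"delta_pos":[0.54,-0.97,0],"dr":[0,0,-1.67]},{"delta_pos":[0.54,-0.97,0],"dr":[0,0,-1.67]}]' -1 20
python3 -m handwheel '[{"delta_pos":[0.54,-0.97,0],"dr":[0,0,-1.67]},{"delta_pos":[0.54,-0.97,0],"dr":[0,0,-1.67]},{"delta_pos":[0.54,-0.97,0],"dr":[0,0,-1.67]},{"delta_pos":[0.54,-0.97,0],"dr":[0,0,-1.67]},{"delta_pos":[0.54,-0.97,0],"dr":[0,0,-1.67]},{"delta_pos":[0.54,-0.97,0],"dr":[0,0,-1.67]},{"delta_pos":[0.54,-0.97,0],"dr":[0,0,-1.67]},{"delta_pos":[0.54,-0.97,0],"dr":[0,0,-1.67]},{"delta_pos":[0.54,-0.97,0],"dr":[0,0,-1.67]},{"delta_pos":[0.54,-0.97,0],"dr":[0,0,-1.67]}]'
python3 -m handwheel '[{"delta_pos":[0,0,0],"dr":[0,0,0]},{"delta_pos":[0,0,0],"dr":[0,0,0]}]'
```

```text
t: 1.9
eef_pos: [0.4432, 0.3216, 0.2459]
ee_rot: [-3.141, 0.0, -0.721]
force: [0.3, -0.7, -0.1]
width: 0.0875
gripper_force: 0.0
t: 2.9
eef_pos: [0.6052, 0.0306, 0.2457]
ee_rot: [-3.141, -0.0, -1.013]
force: [0.9, -0.3, 0.2]
width: 0.0874
gripper_force: 0.0
t: 3.1
eef_pos: [0.6047, 0.0311, 0.2452]
ee_rot: [3.141, 0.0, -1.013]
force: [-0.5, 0.1, -0.6]
width: 0.0875
gripper_force: 0.0
```

```bash
python3 -m handwheel '[{"delta_pos":[0,0.07,-0.45],"dr":[0,0,0]},{"delta_pos":[0,0,-0.45],"dr":[0,0,0]},{"delta_pos":[0,0,-0.45],"dr":[0,0,0]},{"delta_pos":[0,0,-0.45],"dr":[0,0,0]},{"delta_pos":[0,0,-0.45],"dr":[0,0,0]},{"delta_pos":[0,0,-0.45],"dr":[0,0,0]},{"delta_pos":[0,0,-0.45],"dr":[0,0,0]},{"delta_pos":[0,0,-0.4],"dr":[0,0,0]},{"delta_pos":[0,0,0],"dr":[0,0,0]}]'
python3 - <<'E'
from h import *
for n in("side",):
    im=save(n,n+"1");a=im[90:220,190:350];cv2.imwrite("pics/side1c.png",cv2.resize(a[:,:,::-1],None,fx=4,fy=4,interpolation=cv2.INTER_CUBIC))
E
```

```text
t: 4.0
eef_pos: [0.6036, 0.0336, 0.1368]
ee_rot: [3.138, 0.001, -1.012]
force: [-1.5, 0.1, -0.0]
width: 0.0877
gripper_force: 0.0
```

View pics/side1c.png

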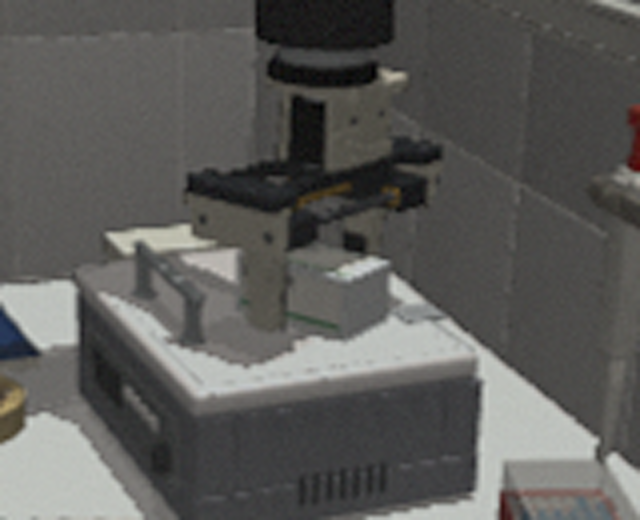

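The fingers straddle the carton at crop (300,290), well clear of the handle. I'll close at 20 N and lift.

```bash
python3 -m handwheel '[{"delta_pos":[0,0,0],"dr":[0,0,0]},{"delta_pos":[0,0,0],"dr":[0,0,0]},{"delta_pos":[0,0,0],"dr":[0,0,0]},{"delta_pos":[0,0,0],"dr":[0,0,0]},{"delta_pos":[0,0,0],"dr":[0,0,0]},{"delta_pos":[0,0,0],"dr":[0,0,0]},{"delta_pos":[0,0,0],"dr":[0,0,0]}]' 1 20
python3 -m handwheel '[{"delta_pos":[0,0,0.1],"dr":[0,0,0]},{"delta_pos":[0,0,0.2],"dr":[0,0,0]},{"delta_pos":[0,0,0.4],"dr":[0,0,0]},{"delta_pos":[0,0,0.5],"dr":[0,0,0]},{"delta_pos":[0,0,0.5],"dr":[0,0,0]},{"delta_pos":[0,0,0.5],"dr":[0,0,0]},{"delta_pos":[0,0,0.3],"dr":[0,0,0]},{"delta_pos":[0,0,0],"dr":[0,0,0]}]'
python3 - <<'E'
from h import *
im=save("side","side2");a=im[60:220,190:350];cv2.imwrite("pics/side2c.png",cv2.resize(a[:,:,::-1],None,fx=3,fy=3,interpolation=cv2.INTER_CUBIC))
E
```

```text
t: 4.75
eef_pos: [0.6048, 0.034, 0.1394]
ee_rot: [-3.141, -0.0, -1.012]
force: [0.1, 1.2, 3.3]
width: 0.0556
gripper_force: 19.7
t: 5.55
eef_pos: [0.6055, 0.0341, 0.2161]
ee_rot: [-3.139, -0.001, -1.012]
force: [1.2, -0.7, -1.8]
width: 0.0555
gripper_force: 19.7
```

```bash
python3 -m handwheel '[{"delta_pos":[-0.24,-0.9,0],"dr":[0,0,-2.67]},{"delta_pos":[-0.24,-0.9,0],"dr":[0,0,-2.67]},{"delta_pos":[-0.24,-0.9,0],"dr":[0,0,-2.67]},{"delta_pos":[-0.24,-0.9,0],"dr":[0,0,-2.67]},{"delta_pos":[-0.24,-0.9,0],"dr":[0,0,-2.67]},{"delta_pos":[-0.24,-0.9,0],"dr":[0,0,-2.67]},{"delta_pos":[-0.24,-0.9,0],"dr":[0,0,-2.67]},{"delta_pos":[-0.24,-0.9,0],"dr":[0,0,-2.67]},{"delta_pos":[-0.24,-0.9,0],"dr":[0,0,-2.67]},{"delta_pos":[-0.24,-0.9,0],"dr":[0,0,-2.67]}]'
python3 -m handwheel '[{"delta_pos":[-0.24,-0.9,0],"dr":[0,0,-2.67]},{"delta_pos":[-0.24,-0.95,0],"dr":[0,0,-2.67]},{"delta_pos":[0,0,-0.6],"dr":[0,0,0]},{"delta_pos":[0,0,-0.6],"dr":[0,0,0]},{"delta_pos":[0,0,-0.6],"dr":[0,0,0]},{"delta_pos":[0,0,-0.5],"dr":[0,0,0]},{"delta_pos":[0,0,-0.5],"dr":[0,0,0]},{"delta_pos":[0,0,-0.3],"dr":[0,0,0]},{"delta_pos":[0,0,0],"dr":[0,0,0]}]'
python3 - <<'E'
from h import *
im=save("side","side3");a=im[150:310,210:370];cv2.imwrite("pics/side3c.png",cv2.resize(a[:,:,::-1],None,fx=3.6,fy=3.6,interpolation=cv2.INTER_CUBIC))
for n,z in(("small_carton",.09),("large_carton",0)):
  for r in mark_of("side",n)[:2]:print(n,r["conf"],r["location"],onz("side",r["location"],z))
E
```

```text
t: 6.6
eef_pos: [0.5318, -0.2369, 0.2131]
ee_rot: [3.14, 0.001, -1.48]
force: [0.7, -0.4, -0.7]
width: 0.0557
gripper_force: 19.7
t: 7.5
eef_pos: [0.5171, -0.2912, 0.1192]
ee_rot: [3.138, 0.001, -1.571]
force: [-0.8, -0.6, -1.5]
width: 0.055
gripper_force: 19.7
small_carton 0.77 [280.3, 234.9] [ 0.51444675 -0.28839954  0.09      ]
large_carton 0.96 [277.6, 270.8] [ 0.51269049 -0.28769926  0.        ]
```

View pics/side3c.png

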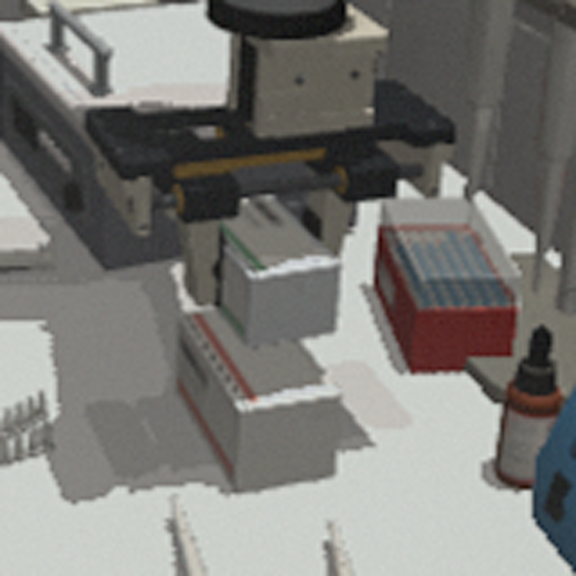

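The small carton hangs level and centred over the large one, with a gap at crop (265,340), and the networks agree to within 2 mm. I'll lower it.

```bash
python3 -m handwheel '[{"delta_pos":[0,0,-0.3],"dr":[0,0,0]},{"delta_pos":[0,0,-0.3],"dr":[0,0,0]},{"delta_pos":[0,0,-0.2],"dr":[0,0,0]},{"delta_pos":[0,0,-0.1],"dr":[0,0,0]},{"delta_pos":[0,0,-0.1],"dr":[0,0,0]},{"delta_pos":[0,0,0],"dr":[0,0,0]},{"delta_pos":[0,0,0],"dr":[0,0,0]}]'
```

```text
t: 8.35
eef_pos: [0.5184, -0.2916, 0.0912]
ee_rot: [-3.142, -0.0, -1.571]
force: [0.3, -0.2, 0.1]
width: 0.0556
gripper_force: 19.7
```

```bash
python3 -m handwheel '[{"delta_pos":[0,0,-0.07],"dr":[0,0,0]},{"delta_pos":[0,0,-0.07],"dr":[0,0,0]},{"delta_pos":[0,0,-0.04],"dr":[0,0,0]},{"delta_pos":[0,0,0],"dr":[0,0,0]},{"delta_pos":[0,0,0],"dr":[0,0,0]}]'
```

```text
t: 8.85
eef_pos: [0.5183, -0.2915, 0.0857]
ee_rot: [3.142, -0.0, -1.571]
force: [-1.1, 0.5, -0.8]
width: 0.0555
gripper_force: 19.7
```

```bash
python3 -m handwheel '[{"delta_pos":[0,0,-0.03],"dr":[0,0,0]},{"delta_pos":[0,0,-0.03],"dr":[0,0,0]},{"delta_pos":[0,0,0],"dr":[0,0,0]},{"delta_pos":[0,0,0],"dr":[0,0,0]}]'
```

```text
t: 9.25
eef_pos: [0.5184, -0.2916, 0.0854]
ee_rot: [-3.141, -0.0, -1.57]
force: [-3.6, 2.4, 12.6]
width: 0.0552
gripper_force: 19.7
```

Contact. I'll release and rise.

```bash
python3 -m handwheel '[{"delta_pos":[0,0,0.02],"dr":[0,0,0]},{"delta_pos":[0,0,0],"dr":[0,0,0]},{"delta_pos":[0,0,0],"dr":[0,0,0]},{"delta_pos":[0,0,0],"dr":[0,0,0]},{"delta_pos":[0,0,0],"dr":[0,0,0]},{"delta_pos":[0,0,0],"dr":[0,0,0]}]' -1
python3 -m handwheel '[{"delta_pos":[0,0,0.2],"dr":[0,0,0]},{"delta_pos":[0,0,0.5],"dr":[0,0,0]},{"delta_pos":[0,0,0.7],"dr":[0,0,0]},{"delta_pos":[0,0,0.8],"dr":[0,0,0]},{"delta_pos":[0,0,0.8],"dr":[0,0,0]},{"delta_pos":[0,0,0.8],"dr":[0,0,0]},{"delta_pos":[0,0,0.5],"dr":[0,0,0]},{"delta_pos":[0,0,0],"dr":[0,0,0]}]'
python3 - <<'E'
from h import *
im=save("side","side4");a=im[130:320,190:400]
b=save("top","top4")[110:290,180:410]
cv2.imwrite("pics/s4.png",np.hstack([cv2.resize(x[:,:,::-1],(400,380)) for x in(a,b)]))
for c in("side","top"):
 for n,z in(("small_carton",.058),("large_carton",0),("lid_handle",.146),("lid_hinge",.096),("incubator",0)):
  for r in mark_of(c,n)[:2]:print(c,n,round(r["conf"],2),np.round(r["location"]),onz(c,r["location"],z).round(3))
E
```

```text
t: 9.85
eef_pos: [0.5182, -0.2916, 0.0843]
ee_rot: [3.141, 0.0, -1.571]
force: [0.0, 0.9, -0.1]
width: 0.0872
gripper_force: 0.0
t: 10.65
eef_pos: [0.5195, -0.292, 0.2166]
ee_rot: [-3.137, -0.002, -1.571]
force: [0.8, 0.7, 0.4]
width: 0.0875
gripper_force: 0.0
side small_carton 0.93 [281. 245.] [ 0.523 -0.277  0.058]
side large_carton 0.84 [279. 270.] [ 0.517 -0.284  0.   ]
side lid_hinge 0.84 [288. 167.] [0.687 0.082 0.096]
side incubator 0.59 [256. 202.] [0.579 0.065 0.   ]
top small_carton 0.83 [345. 204.] [ 0.523 -0.282  0.058]
top small_carton 0.73 [128. 186.] [0.573 0.284 0.058]
top large_carton 0.58 [344. 205.] [ 0.522 -0.291  0.   ]
top lid_handle 0.74 [211. 210.] [0.504 0.063 0.146]
top lid_hinge 0.73 [208. 139.] [0.69  0.076 0.096]
top incubator 0.93 [214. 182.] [0.589 0.066 0.   ]
```

View pics/s4.png

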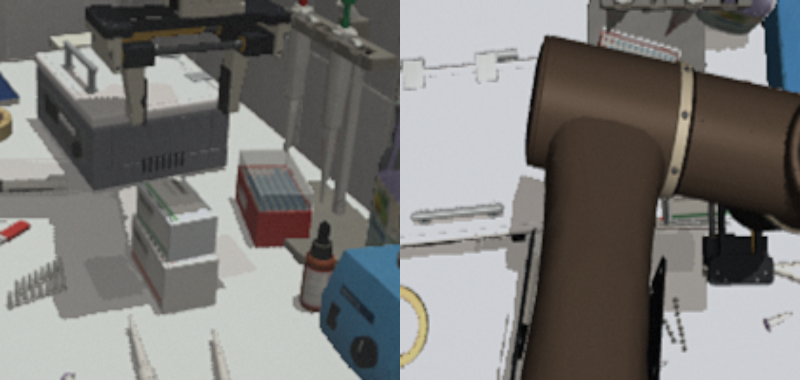

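The small carton is stacked squarely on the large one (left panel, around (177,230)). The handle is at about (0.503,0.060), with the bar yawed about 4°. Next I go there.

```bash
python3 -m handwheel '[{"delta_pos":[-0.04,0.9,0],"dr":[0,0,0.32]},{"delta_pos":[-0.04,0.9,0],"dr":[0,0,0.32]},{"delta_pos":[-0.04,0.9,0],"dr":[0,0,0.32]},{"delta_pos":[-0.04,0.9,0],"dr":[0,0,0.32]},{"delta_pos":[-0.04,0.9,0],"dr":[0,0,0.32]},{"delta_pos":[-0.04,0.9,0],"dr":[0,0,0.32]},{"delta_pos":[-0.04,0.9,0],"dr":[0,0,0.32]},{"delta_pos":[-0.04,0.9,0],"dr":[0,0,0.32]},{"delta_pos":[-0.04,0.9,0],"dr":[0,0,0.32]},{"delta_pos":[-0.04,0.9,0],"dr":[0,0,0.32]}]'
python3 -m handwheel '[{"delta_pos":[-0.04,0.9,0],"dr":[0,0,0.32]},{"delta_pos":[-0.04,0.9,0],"dr":[0,0,0.32]},{"delta_pos":[-0.04,0.9,0],"dr":[0,0,0.36]},{"delta_pos":[0,0,-0.5],"dr":[0,0,0]},{"delta_pos":[0,0,-0.5],"dr":[0,0,0]},{"delta_pos":[0,0,-0.5],"dr":[0,0,0]},{"delta_pos":[0,0,-0.4],"dr":[0,0,0]},{"delta_pos":[0,0,-0.26],"dr":[0,0,0]},{"delta_pos":[0,0,0],"dr":[0,0,0]},{"delta_pos":[0,0,0],"dr":[0,0,0]}]'
python3 - <<'E'
from h import *
im=save("side","side5");a=im[100:230,170:320];cv2.imwrite("pics/side5c.png",cv2.resize(a[:,:,::-1],None,fx=4,fy=4,interpolation=cv2.INTER_CUBIC))
print(get_state()["q"].round(2),get_state()["eef_pos"])
E
```

```text
t: 12.25
eef_pos: [0.5061, -0.0204, 0.2136]
ee_rot: [-3.141, 0.0, -1.515]
force: [0.8, -1.0, 0.5]
width: 0.0878
gripper_force: 0.0
t: 13.25
eef_pos: [0.5029, 0.0594, 0.149]
ee_rot: [-3.141, -0.0, -1.498]
force: [0.7, 0.2, 1.1]
width: 0.0877
gripper_force: 0.0
[ 0.51  0.17 -0.49  0.   -0.91 -0.43] [0.50311119 0.05953717 0.14922822]
```

View pics/side5c.png

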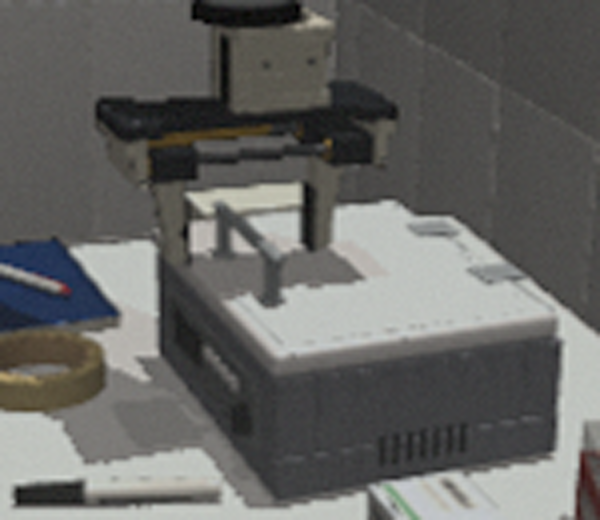

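The fingers straddle the bar between its posts. I'll close, then compute the lifting arc.

```bash
python3 -m handwheel '[{"delta_pos":[0,0,0],"dr":[0,0,0]},{"delta_pos":[0,0,0],"dr":[0,0,0]},{"delta_pos":[0,0,0],"dr":[0,0,0]},{"delta_pos":[0,0,0],"dr":[0,0,0]},{"delta_pos":[0,0,0],"dr":[0,0,0]},{"delta_pos":[0,0,0],"dr":[0,0,0]},{"delta_pos":[0,0,0],"dr":[0,0,0]},{"delta_pos":[0,0,0],"dr":[0,0,0]},{"delta_pos":[0,0,0],"dr":[0,0,0]},{"delta_pos":[0,0,0],"dr":[0,0,0]}]' 1 25
python3 - <<'E'
from h import *
y=np.radians(4.2);r=np.hypot(.188,.05);a0=np.arctan2(.05,.188)
def P(th,off=.004):
    t=np.radians(th);ti=t*20/45
    h=-r*np.cos(a0+t)+off*np.sin(ti);return np.array([h*np.cos(y),h*np.sin(y),r*np.sin(a0+t)+off*np.cos(ti)])
for k in range(18): print(k,((P((k+1)*2.5)-P(k*2.5))/.03).round(2))
print("dr",20/18*np.array([-np.sin(y),np.cos(y)]))
E
```

```text
t: 14.3
eef_pos: [0.5027, 0.0595, 0.1487]
ee_rot: [-3.142, -0.0, -1.498]
force: [-1.1, -0.3, -0.9]
width: 0.0131
gripper_force: 0.0
0 [0.08 0.01 0.27]
1 [0.09 0.01 0.27]
2 [0.1  0.01 0.26]
3 [0.12 0.01 0.26]
4 [0.13 0.01 0.25]
5 [0.14 0.01 0.25]
6 [0.15 0.01 0.24]
7 [0.16 0.01 0.24]
8 [0.17 0.01 0.23]
9 [0.18 0.01 0.22]
10 [0.19 0.01 0.21]
11 [0.2  0.01 0.2 ]
12 [0.21 0.02 0.2 ]
13 [0.21 0.02 0.19]
14 [0.22 0.02 0.18]
15 [0.23 0.02 0.17]
16 [0.24 0.02 0.16]
17 [0.24 0.02 0.15]
dr [-0.08137577  1.1081272 ]
```

Still closing (13 mm), so I wait a little.

```bash
python3 -m handwheel '[{"delta_pos":[0,0,0],"dr":[0,0,0]},{"delta_pos":[0,0,0],"dr":[0,0,0]},{"delta_pos":[0,0,0],"dr":[0,0,0]}]'
```

```text
t: 14.6
eef_pos: [0.5037, 0.0596, 0.1488]
ee_rot: [-3.14, 0.0, -1.497]
force: [4.8, -1.2, -3.5]
width: 0.0089
gripper_force: 25.0
```

```bash
python3 -m handwheel '[{"delta_pos":[0.08,0.01,0.27],"dr":[-0.08,1.1,0]},{"delta_pos":[0.09,0.01,0.27],"dr":[-0.08,1.1,0]},{"delta_pos":[0.1,0.01,0.26],"dr":[-0.08,1.1,0]},{"delta_pos":[0.12,0.01,0.26],"dr":[-0.08,1.1,0]},{"delta_pos":[0.13,0.01,0.25],"dr":[-0.08,1.1,0]},{"delta_pos":[0.14,0.01,0.25],"dr":[-0.08,1.1,0]},{"delta_pos":[0,0,0],"dr":[0,0,0]}]'
```

```text
t: 15.3
eef_pos: [0.5228, 0.0611, 0.1952]
ee_rot: [3.025, -0.0, -1.498]
force: [-0.1, -1.9, -4.2]
width: 0.0094
gripper_force: 25.0
```

```bash
python3 -m handwheel '[{"delta_pos":[0.15,0.01,0.24],"dr":[-0.08,1.1,0]},{"delta_pos":[0.16,0.01,0.24],"dr":[-0.08,1.1,0]},{"delta_pos":[0.17,0.01,0.23],"dr":[-0.08,1.1,0]},{"delta_pos":[0.18,0.01,0.22],"dr":[-0.08,1.1,0]},{"delta_pos":[0.19,0.01,0.21],"dr":[-0.08,1.1,0]},{"delta_pos":[0.2,0.01,0.2],"dr":[-0.08,1.1,0]},{"delta_pos":[0,0,0],"dr":[0,0,0]}]'
python3 -m handwheel '[{"delta_pos":[0.21,0.02,0.2],"dr":[-0.08,1.1,0]},{"delta_pos":[0.21,0.02,0.19],"dr":[-0.08,1.1,0]},{"delta_pos":[0.22,0.02,0.18],"dr":[-0.08,1.1,0]},{"delta_pos":[0.23,0.02,0.17],"dr":[-0.08,1.1,0]},{"delta_pos":[0.24,0.02,0.16],"dr":[-0.08,1.1,0]},{"delta_pos":[0.24,0.02,0.15],"dr":[-0.08,1.1,0]},{"delta_pos":[0,0,0],"dr":[0,0,0]},{"delta_pos":[0,0,0],"dr":[0,0,0]}]'
python3 - <<'E'
from h import *
im=save("side","side6");a=im[60:310,170:370];cv2.imwrite("pics/side6c.png",cv2.resize(a[:,:,::-1],None,fx=2.4,fy=2.4,interpolation=cv2.INTER_CUBIC))
p=get_state()["eef_pos"];print(p)
for h in ([.503,.0595],[.500,.0595]):
    hx=np.array(h)+.188*np.array([np.cos(.073),np.sin(.073)])
    d=np.linalg.norm(p[:2]-hx);print(np.degrees(np.arctan2(p[2]-.096,d))-14.9, np.hypot(d,p[2]-.096))
E
```

```text
t: 16.0
eef_pos: [0.5528, 0.0634, 0.2352]
ee_rot: [2.907, 0.0, -1.498]
force: [-7.6, 1.3, 1.2]
width: 0.0089
gripper_force: 25.0
t: 16.8
eef_pos: [0.5931, 0.0666, 0.2672]
ee_rot: [2.793, -0.0, -1.497]
force: [-6.3, 0.5, 3.6]
width: 0.0092
gripper_force: 25.0
[0.59304404 0.06656774 0.26715909]
45.38635051384405 0.197071321671849
46.1477526522621 0.19560514897686987
```

View pics/side6c.png

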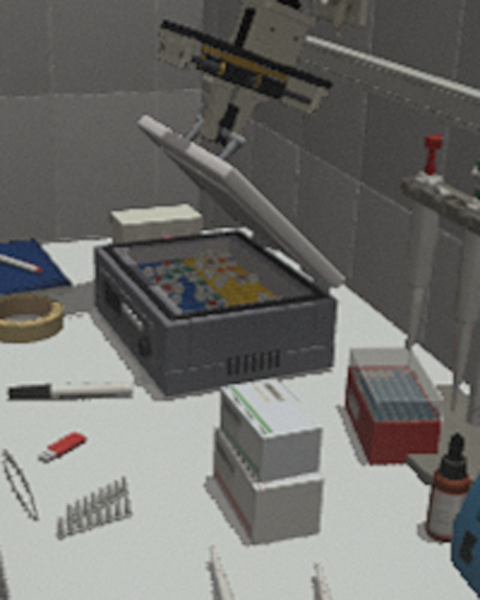

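The lid stands open, held by its bar at crop (215,135), with the carton stack intact at (270,460). I'll hold for the required second and check the angle by projecting the lid's near front corner.

```bash
python3 -m handwheel '[{"delta_pos":[0,0,0],"dr":[0,0,0]},{"delta_pos":[0,0,0],"dr":[0,0,0]},{"delta_pos":[0,0,0],"dr":[0,0,0]},{"delta_pos":[0,0,0],"dr":[0,0,0]},{"delta_pos":[0,0,0],"dr":[0,0,0]},{"delta_pos":[0,0,0],"dr":[0,0,0]},{"delta_pos":[0,0,0],"dr":[0,0,0]},{"delta_pos":[0,0,0],"dr":[0,0,0]},{"delta_pos":[0,0,0],"dr":[0,0,0]},{"delta_pos":[0,0,0],"dr":[0,0,0]}]'
python3 -m handwheel '[{"delta_pos":[0,0,0],"dr":[0,0,0]},{"delta_pos":[0,0,0],"dr":[0,0,0]},{"delta_pos":[0,0,0],"dr":[0,0,0]},{"delta_pos":[0,0,0],"dr":[0,0,0]}]'
python3 - <<'E'
from h import *
X=np.array([np.cos(.073),np.sin(.073),0]);Y=np.array([-X[1],X[0],0]);H=np.array([.503,.0595,0])+.188*X;H[2]=.096
im=cv2.imread("pics/side6.png");s=4
a=cv2.resize(im[90:190,210:330],None,fx=5,fy=5,interpolation=cv2.INTER_CUBIC)
for th,c in((40,(255,0,0)),(45,(0,255,0)),(50,(0,0,255))):
    t=np.radians(th);f=lambda u,v,w:((proj("side",H+X*(-u*np.cos(t)+v*np.sin(t))+Y*w+np.array([0,0,u*np.sin(t)+v*np.cos(t)]))-[210,90])*5).astype(int).tolist()
    for w in(-.136,.136): cv2.line(a,f(.01,.016,w),f(.215,.016,w),c,1)
    cv2.line(a,f(.215,.016,-.136),f(.215,.016,.136),c,1)
cv2.imwrite("pics/ang.png",a)
E
```

```text
t: 17.85
eef_pos: [0.593, 0.0665, 0.2672]
ee_rot: [2.793, -0.0, -1.498]
force: [-5.2, -0.3, 3.3]
width: 0.009
gripper_force: 25.0
t: 18.25
eef_pos: [0.593, 0.0665, 0.2671]
ee_rot: [2.793, -0.0, -1.497]
force: [-5.0, 0.5, 3.0]
width: 0.009
gripper_force: 25.0
```

View pics/ang.png

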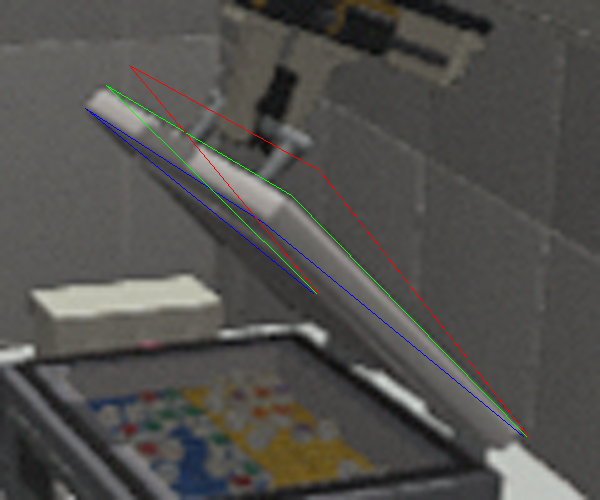

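The lid's edge coincides with the green 45° outline, so I'm handing in.

```bash
python3 -c "
from station import *
print(job_done())"
```

```text
the job is handed in; nothing more can be done
None
```

I handed the job in at about 18 s: the small carton stands squarely on the large carton, and the gripper is holding the incubator lid by its handle at about 45 degrees, but the judge's verdict was not returned.

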